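Cover the tea mug and hold it up ready to serve

TASK

Put the loose lid on the white tea mug: lower it by its knob until it rests in the mouth, seated and level, and only then let go, with the mug still standing on its coaster. Then grip the covered mug and lift it clear, and finish while still holding it: upright, steady, lid on, its foot at least 10 cm above the counter, carried by the gripper alone. Leave the bottle, the bowl and the chopstick holder where they are.

Things in the scene. Friction and masses are not known exactly. Their poses are not given: they have to be found in the camera images.
- mug: Straight-sided white ceramic tea mug, loose on the coaster, 68 mm outer diameter, 85 mm high, wall 4 mm (mouth 60 mm across), about 0.3 kg. Origin at the centre of its underside, z up. One loop handle on its +y side, reaching 65 mm from the axis, 15 to 71 mm above the foot; grip the body across its x axis to keep clear of it.
- mug_rim (a point): Centre of the mug's mouth, in the plane of the rim, 85 mm above the mug's origin.
- lid: Round white ceramic lid, about 80 g, lying knob-up on the wooden board. Origin at the centre of its underside, z up. From below: plug 54 mm across, 7 mm high, that enters the mouth (3 mm play all round); flange 64 mm across, 5 mm thick, that rests on the rim; cylindrical knob 18 mm across, 20 mm tall. Seated, its origin is 7 mm below the rim and the knob top 110 mm above the mug's foot.
- lid_knob (a point): Centre of the top of the lid's knob, 32 mm above the lid's origin.
- coaster: Round cork coaster, 110 mm across and 10 mm thick, fixed to the counter; the mug stands on it. Origin at the centre of its underside.
- lid_board: Small square board of pale wood, 110 x 110 x 10 mm, fixed to the counter; the lid lies on it. Origin at the centre of its underside.
- bottle: Bystander: brown glass sauce bottle, 62 mm across, 190 mm tall, loose. Origin at the centre of its underside.
- bowl: Bystander: blue rice bowl, 110 mm across, 50 mm high, loose. Origin at the centre of its underside.
- chopsticks: Bystander: dark wooden chopstick holder, 72 mm across, 120 mm tall, with chopsticks up to 195 mm, loose. Origin at the centre of its underside.
Mind the look-alikes: they are no part of the job. What is shaped like the coaster but blue or purple is not meant.

How it is judged:
On the way, in this order (a step that is already met when the one before it is completed fails the run):
1. the lid, still held by the fingers, is lowered over the mouth (within 10 mm of seated) while the mug stands on its coaster (z of lid in the frame of mug between 0.074 and 0.088 m and horizontal distance between lid and mug below 0.01 m and contact force between the fingers and lid above 0.5 N and contact force between mug and coaster above 0.5 N), for 0.05 s.
2. the lid is released, seated and level on the mug, which stands on its coaster (z of lid in the frame of mug between 0.074 and 0.082 m and angle between the z axis of lid and the z axis of mug, either way round below 0.06 rad and distance between lid and mug_rim below 0.013 m and contact force between the fingers and lid below 0.1 N and contact force between mug and coaster above 0.5 N and angle between mug's own z axis and vertical below 0.06 rad), for 0.2 s.
At the end, for the whole second after the job is handed in: Fingers hold the mug, foot 98 mm or more above the counter, upright within 0.12 rad, slower than 30 mm/s and 0.2 rad/s, touching no support or bystander; lid seated (origin 78 mm, within 4, above the mug's; axes within 0.06 rad); bystanders moved less than 30 mm (height (world z) of mug above 0.098 m and angle between mug's own z axis and vertical below 0.12 rad and angle between lid's own z axis and vertical below 0.15 rad and z of lid in the frame of mug between 0.074 and 0.082 m and angle between the z axis of lid and the z axis of mug, either way round below 0.06 rad and distance between lid and mug_rim below 0.013 m and linear speed of mug below 0.03 m/s and angular speed of mug below 0.2 rad/s and contact force between the fingers and mug above 1 N and contact force between mug and coaster below 0.1 N and contact force between mug and lid_board below 0.1 N and contact force between mug and bottle below 0.1 N and contact force between mug and bowl below 0.1 N and contact force between mug and chopsticks below 0.1 N and distance of each of bottle, bowl, chopsticks from where it was at the start of the episode below 0.03 m); the arm keeps its last pose, push and grip.
It fails at once if the bottle is pushed away or knocked over (moved 30 mm or tilted 0.3 rad) (distance of bottle from where it was at the start of the episode above 0.03 m or angle between bottle's own z axis and vertical above 0.3 rad).
It fails at once if the bowl is pushed away or knocked over (moved 30 mm or tilted 0.3 rad) (distance of bowl from where it was at the start of the episode above 0.03 m or angle between bowl's own z axis and vertical above 0.3 rad).
It fails at once if the chopstick holder is pushed away or knocked over (moved 30 mm or tilted 0.3 rad) (distance of chopsticks from where it was at the start of the episode above 0.03 m or angle between chopsticks's own z axis and vertical above 0.3 rad).
It fails at once if the mug is tipped by more than 0.4 rad (angle between mug's own z axis and vertical above 0.4 rad).
It also fails if it takes over 64 s, if anything falls off the work surface, if the arm or the gripper's body presses on something with over 40 N, if the wrist force passes 120 N, or if a joint passes its speed limit or range.

ROBOT

A 6-joint arm with a two-finger parallel gripper is mounted at the origin on the work surface. World frame = base frame: x ahead of the robot, y to its left, z up, the work surface at z = 0. Lengths are in m, angles in rad, forces in N, time in s.
With the tool pointing down it reaches from about 0.35 to 0.775 m from the base axis. Payload 7.3 kg.
Tool frame: the origin (TCP) lies at the centre of the arm's flange, where the gripper is bolted on; the fingertips stand 178 mm ahead of it and the grasp point (between the pads) lies 159 mm ahead of it (tip_extent is the distance from the TCP to the fingertips, in m); z points along the fingers, y is the line along which they close (so a half turn about z gives the same grasp; the last joint's range is limited). The gripper opens to 92 mm and grips with 3 to 60 N. Pads are 19 mm wide; open, the fingers measure 130 mm over their backs; the gripper's body (75 mm by 190 mm) begins 47 mm behind the grasp point.
Start: joints at [-0.146, 0.342, 1.524, -0, 1.275, -0.146], TCP at [0.525, 0, 0.405] pointing down, gripper open.
Joint ranges: [-2.53, 2.53], [-0.77, 2.02], [0.04, 2.7], [-1, 4.14], [0.28, 2.66], [-3.11, 3.11]. Speed limits (rad/s): [2.57, 2.57, 3.14, 3.14, 3.14, 3.14].

INTERFACE

Orientations are given as [roll, pitch, yaw] about the fixed x, y, z axes, in that order (R = Rz(yaw) Ry(pitch) Rx(roll)).
In Python, from cell import * gives the robot as it stands.
- The arm moves only by the tool arm_command, never from a script. Its arguments are lists of equal length, an entry for each row: "xyz": the shift along the world's x, y, z in mm, a list of three; "spin": the turn about the world's z in degrees. In form: {"xyz": [[tx, ty, tz], ...], "spin": [spin, ...]}. A call has 1 to 20 rows; each row shifts and turns the commanded pose from where the row before left it; what a row does not reach is not made up. A row lasts 1/10 s, in which the tool goes at most 50 mm and 8.59 degrees, less where a joint would pass 70% of its speed; a pose out of reach is approached as far as the arm can. A call with a gripper value outside its range is refused whole. "jaw" is the opening, from -1 (shut) to 1 (fully open), set as the call begins (left out, the last holds). The fingers move at their own pace and stop on an object; "squeeze" is the grip in N (left out, the last holds). Time passes only in rows, so rows that do not move let the fingers close. It gives the time, the measured TCP pose, the force, the opening and the grip force at its end, in the units of the state.
- observe(): the state, without advancing time (a new reading comes with each control period).
- read_camera(name): name is "scene" or "side" or "wrist"; returns a dict with "img" (384x512x3 uint8, red, green, blue), "depth" (384x512 float32, m along the optical axis (not along the pixel's ray), 0 where there is no reading), "fx", "fy", "cx", "cy" (pixels), "world_from_camera" (4x4, takes a point from camera to world coordinates). Camera axes: x right, y up, looking along -z (the intrinsics and any distortion apply to the point x, -y, -z); pixel columns grow to the right and rows downward; lengths in m; the calibration is good to about 2 mm. A picture is of the moment at which its call begins.
- hand_in(): hands the job in; it is judged then, once.
The state is a dict: "time": time; "qpos": joint angles; "qvel": joint speeds; "joint_efforts": joint torques, N m; "tool_pos": TCP position; "tool_rot": TCP orientation; "contact_force": force on the tool from outside, world axes, zero at the start; "torque": the same for the moment, N m; "opening": finger opening in m; "grip_force": force on a finger pad.
Only numpy, scipy, OpenCV 4.12 (cv2) and the standard library are available. Lean on these libraries where they do the work, as an engineer would, in place of code of your own. Each camera call takes 0.05 s, during which the arm holds its last target. There are 200 camera calls.

## Working session

There is one attempt and no reset: what is moved stays moved. The work goes in short steps, Python scripts to look and compute and a tool call to move; the robot and the scene stay as the last step left them, time stands still between calls to the robot, and variables do not carry over. Pictures are saved under pics/ and viewed, at most 10 in all, crops included, and the job is handed in when it is done.

Besides the shell and the picture viewer there is one more tool, called after ">>>" as name([rows], argument=value, ...), one row to a line, values as JSON. arm_command: Moves the arm, as the interface text tells. Its arguments: {"type":"object","properties":{"xyz":{"type":"array","items":{"type":"array","items":{"type":"number"}}},"spin":{"type":"array","items":{"type":"number"}},"jaw":{"type":"number"},"squeeze":{"type":"number"}},"required":["xyz","spin"]}

```bash
mkdir -p pics
cat > h.py <<'E'
from cell import *
import numpy as np, cv2
def pts(c):
    d=c["depth"]; v,u=np.mgrid[0:d.shape[0],0:d.shape[1]]
    P=np.stack([(u-c["cx"])/c["fx"]*d,-(v-c["cy"])/c["fy"]*d,-d,np.ones_like(d)],-1)
    W=(P@np.array(c["world_from_camera"]).T)[...,:3]; W[d==0]=np.nan; return W
def save(n,img,s=1):
    cv2.imwrite(n,cv2.resize(img[...,::-1],None,fx=s,fy=s,interpolation=cv2.INTER_CUBIC))
E
python3 - <<'E'
from h import *
a=read_camera("scene");b=read_camera("side")
np.savez("v.npz",scene=pts(a),side=pts(b),si=a["img"],di=b["img"])
save("pics/1.png",a["img"],1.5);save("pics/2.png",b["img"],1.5)
print([k for k in a], a["world_from_camera"],b["world_from_camera"],observe())
E
```

```text
['img', 'depth', 'fx', 'fy', 'cx', 'cy', 'world_from_camera'] [[-0.17612006 -0.52908895  0.83008831  1.56321814]
 [ 0.98431759 -0.08606536  0.15398584  0.17363396]
 [-0.01003035  0.84419052  0.5359494   0.75959154]
 [ 0.          0.          0.          1.        ]] [[ 0.98607591  0.12535877 -0.10926795  0.4314281 ]
 [-0.16505385  0.65762669 -0.73504038 -0.84252638]
 [-0.02028624  0.74284071  0.66916078  0.83719401]
 [ 0.          0.          0.          1.        ]] {'time': 0.1, 'qpos': array([-1.45997035e-01,  3.42657522e-01,  1.52491467e+00, -1.70122461e-05,
        1.27537599e+00, -1.45998465e-01]), 'qvel': array([ 0.00225054, -0.00040598, -0.00468092,  0.00118087,  0.00073717,
       -0.00035503]), 'joint_efforts': array([ 1.49919495e-03, -4.32001984e+01, -2.44694173e+01,  7.19219679e-02,
        5.25739230e-02, -9.79429342e-05]), 'tool_pos': array([5.24885700e-01, 3.83180035e-05, 4.04114346e-01]), 'tool_rot': array([-3.14024918e+00, -1.81106627e-04,  1.57080260e+00]), 'contact_force': array([-0.22572165, -0.14623976,  0.3170491 ]), 'torque': array([-0.04205055,  0.00923558,  0.00421497]), 'grip_force': 0.0, 'opening': 0.09192718204470256}
```

View pics/1.png

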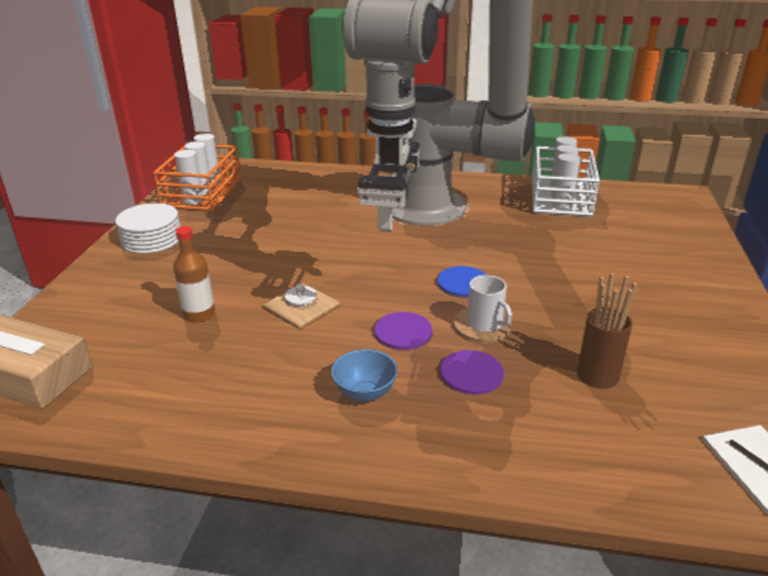

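View pics/2.png

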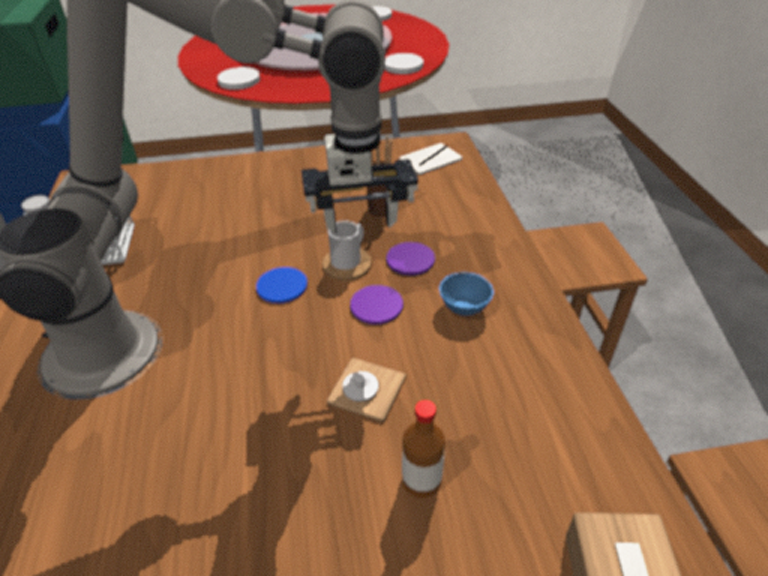

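The scene view (768x576) shows one white mug at (487,303) on the cork coaster, with its handle to the right. The lid is on the pale board at (301,297). The blue disc (462,281) and the purple discs (403,330) and (472,372) are the look-alikes, since cork is the material described. The side view shows the same things: mug (345,245), lid (360,387). Next I measure positions and make one confirming crop.

Run:
```python
from h import *
z=np.load("v.npz")
def fit(p):
    A=np.c_[2*p[:,:2],np.ones(len(p))]; s=np.linalg.lstsq(A,(p[:,:2]**2).sum(1),rcond=None)[0]
    return s[:2],np.sqrt(s[2]+s[0]@s[0])
for n,i in(("scene","si"),("side","di")):
    W=z[n];im=z[i];hsv=cv2.cvtColor(im,cv2.COLOR_RGB2HSV)
    wm=(hsv[...,1]<60)&(hsv[...,2]>90)
    box={"scene":dict(mug=(310,180,345,225),lid=(185,185,215,208)),"side":dict(mug=(215,145,245,182),lid=(225,243,257,270))}[n]
    for k,(u0,v0,u1,v1) in box.items():
        m=np.zeros(wm.shape,bool);m[v0:v1,u0:u1]=wm[v0:v1,u0:u1]
        p=W[m];p=p[~np.isnan(p).any(1)]
        print(n,k,len(p),p.min(0).round(4),p.max(0).round(4),np.median(p,0).round(4))
        h,e=np.histogram(p[:,2],bins=np.arange(-.005,.115,.005));print(dict(zip((e[:-1]*1000).round().astype(int).tolist(),h.tolist())))
        if k=="mug":
            q=p[p[:,2]>.087];print(" rim",q.mean(0),fit(q))
            # wall
            for lo,hi in((.02,.04),(.04,.08)):
                q=p[(p[:,2]>lo)&(p[:,2]<hi)];print(" wall",fit(q))
        else:
            q=p[(p[:,2]>.017)&(p[:,2]<.026)];print(" flange",q.mean(0),fit(q[:]) if len(q)>3 else 0, (q.min(0)+q.max(0))/2)
            q=p[p[:,2]>.036];print(" knob",len(q),q.mean(0), (q.min(0)+q.max(0))/2)
im=z["si"];c=im[170:235,170:365];d=z["di"];
e=cv2.resize(d[135:280,200:290],(300,483),interpolation=2);f=cv2.resize(c,(780,260)[:2],interpolation=2)
g=np.zeros((600,800,3),np.uint8);g[:260,:780]=f;e=cv2.resize(e,(211,340));g[260:,:211]=e;save("pics/3.png",g)
```

```text
scene mug 886 [ 0.3143  0.1418 -0.0013] [0.553  0.2244 0.0982] [0.5301 0.1776 0.0662]
{-5: 3, 0: 10, 5: 2, 10: 21, 15: 29, 20: 29, 25: 30, 30: 40, 35: 45, 40: 36, 45: 42, 50: 39, 55: 44, 60: 56, 65: 56, 70: 66, 75: 76, 80: 73, 85: 66, 90: 79, 95: 44, 100: 0, 105: 0}Traceback (most recent call last):
  File "<stdin>", line 16, in <module>
  File "<stdin>", line 5, in fit
TypeError: unsupported operand type(s) for @: 'numpy.float64' and 'numpy.float64'
```

Run:
```python
from h import *
from scipy.optimize import least_squares
z=np.load("v.npz")
def fit(p,r):
    f=lambda c:np.hypot(*(p[:,:2]-c).T)-r
    s=least_squares(f,p[:,:2].mean(0),loss="soft_l1",f_scale=.002);return s.x.round(4),np.abs(f(s.x)).mean().round(4)
for n,i in(("scene","si"),("side","di")):
    W=z[n];im=z[i];hsv=cv2.cvtColor(im,cv2.COLOR_RGB2HSV)
    wm=(hsv[...,1]<60)&(hsv[...,2]>90)
    box={"scene":dict(mug=(310,180,345,225),lid=(185,185,215,208)),"side":dict(mug=(215,145,245,182),lid=(225,243,257,270))}[n]
    for k,(u0,v0,u1,v1) in box.items():
        m=np.zeros(wm.shape,bool);m[v0:v1,u0:u1]=wm[v0:v1,u0:u1]
        p=W[m];p=p[~np.isnan(p).any(1)]
        p=p[p[:,2]>.012]
        print(n,k,len(p),p.min(0).round(4),p.max(0).round(4))
        if k=="mug":
            q=p[p[:,2]>.0915];print(" rim",len(q),fit(q,.032),q.min(0),q.max(0))
            q=p[(p[:,2]>.018)&(p[:,2]<.045)];print(" wall",fit(q,.034))
            q=p[(p[:,1]>fit(q,.034)[0][1]+.039)];print(" handle",len(q),q.mean(0),q.min(0),q.max(0))
        else:
            q=p[(p[:,2]>.019)&(p[:,2]<.025)];print(" flange",len(q),q.mean(0), (q.min(0)+q.max(0))/2,q.max(0)-q.min(0))
            q=p[(p[:,2]>.026)&(p[:,2]<.040)];print(" knobside",fit(q,.009))
            q=p[p[:,2]>.040];print(" knobtop",len(q),q.mean(0), (q.min(0)+q.max(0))/2)
    for nm,b in (("bottle",None),):pass
# bystanders from scene
W=z["scene"]
for nm,(u,v) in dict(bottle=(130,195),chop=(404,235),bowl=(243,250)).items():
    print(nm,W[v,u])
im=z["si"];c=im[170:235,170:365];d=z["di"]
g=np.zeros((600,800,3),np.uint8);g[:260,:780]=cv2.resize(c,(780,260),interpolation=2)
g[260:,:211]=cv2.resize(d[135:280,200:290],(211,340),interpolation=2);save("pics/3.png",g)
```

```text
scene mug 867 [0.4685 0.1418 0.0123] [0.553  0.2205 0.0982]
 rim 97 (array([0.5051, 0.1742]), np.float64(0.0018)) [0.46845342 0.14180852 0.09169589] [0.54086996 0.20566218 0.09816459]
 wall (array([0.5033, 0.1752]), np.float64(0.0029))
 handle 22 [0.54811157 0.21707778 0.05817873] [0.54152698 0.21439476 0.03925716] [0.55302413 0.22045955 0.07315844]
scene lid 228 [ 0.4408 -0.2265  0.012 ] [ 0.5203 -0.1656  0.0441]
 flange 151 [ 0.49168856 -0.19471559  0.02271008] [ 0.48790718 -0.19522615  0.02207976] [0.06485327 0.05917432 0.00575137]
 knobside (array([ 0.4988, -0.1935]), np.float64(0.0033))
 knobtop 16 [ 0.48839832 -0.19517024  0.04224772] [ 0.4892188  -0.19578662  0.04226928]
side mug 621 [ 0.4625 -0.0122  0.0121] [0.5504 0.2216 0.2605]
 rim 102 (array([0.4951, 0.1132]), np.float64(0.0602)) [ 0.46245244 -0.01224012  0.09164867] [0.53632994 0.21462789 0.26047362]
 wall (array([0.5056, 0.1809]), np.float64(0.0023))
 handle 2 [0.54831001 0.221581   0.05118957] [0.54631826 0.22157785 0.04512049] [0.55030175 0.22158415 0.05725865]
side lid 364 [ 0.4554 -0.2218  0.0126] [ 0.5172 -0.1578  0.0432]
 flange 301 [ 0.48654711 -0.19372311  0.02156566] [ 0.48632227 -0.19051251  0.02196261] [0.06178941 0.06257579 0.00576129]
 knobside (array([ 0.4867, -0.1893]), np.float64(0.0014))
 knobtop 20 [ 0.48699453 -0.1910505   0.04157595] [ 0.48678502 -0.19076218  0.04168166]
bottle [ 0.58441241 -0.36917906  0.07172744]
chop [0.65297518 0.37517383 0.07707573]
bowl [ 0.70072089 -0.01931628  0.0143923 ]
```

View pics/3.png

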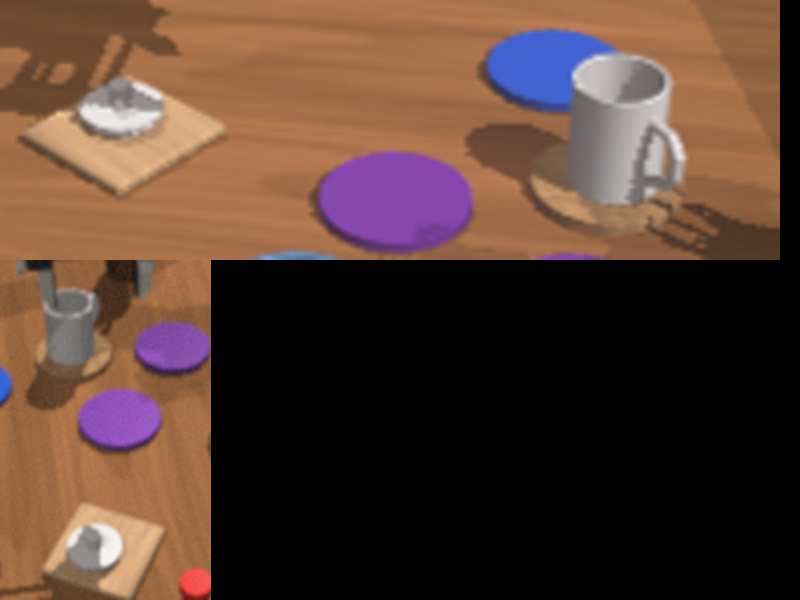

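The crop confirms the target: the white mug is on the cork coaster, with the blue and purple discs separate, and its handle points to about +45° azimuth. The lid is knob-up on the board. I move above the lid and refine with the wrist camera.

>>> arm_command([
  [-8,-38,0],
  [-8,-38,0],
  [-8,-38,0],
  [-7,-38,-20],
  [-7,-40,-35],
  [0,0,0],
  [0,0,0],
  [0,0,0],
], spin=[0,0,0,0,0,0,0,0], jaw=1)

```text
time: 0.9
tool_pos: [0.4878, -0.1887, 0.3527]
tool_rot: [3.141, 0.0, 1.571]
contact_force: [0.3, -0.4, -0.8]
opening: 0.0919
grip_force: 0.0
```

Run:
```python
from h import *
a=read_camera("wrist");W=pts(a);save("pics/4.png",a["img"],1)
np.savez("w1.npz",W=W,im=a["img"])
o=observe();print(o["tool_pos"],o["tool_rot"])
for lo,hi in((.018,.026),(.038,.048)):
    m=(W[...,2]>lo)&(W[...,2]<hi)&(np.hypot(W[...,0]-.487,W[...,1]+.192)<.045)
    ys,xs=np.nonzero(m);p=W[m];print(len(p),p.mean(0),p.min(0),p.max(0),xs.mean(),ys.mean())
```

```text
[ 0.48791376 -0.18841975  0.35295163] [3.14010971e+00 4.48527840e-04 1.57198432e+00]
3218 [ 0.48668217 -0.18958997  0.02169768] [ 0.45533102 -0.22243843  0.01806536] [ 0.51766954 -0.15921224  0.02561488] 253.680546923555 178.1786824114357
315 [ 0.48668956 -0.19031835  0.04144023] [ 0.478297   -0.19924704  0.03815071] [ 0.49492418 -0.18200568  0.04331974] 253.59047619047618 184.23492063492063
```

View pics/4.png

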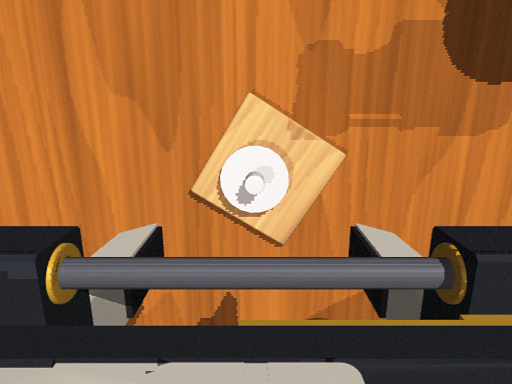

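The wrist view shows the lid centred at pixel (254,178) and the knob at (254,184), which puts it at (0.4867, -0.190). I lower over the knob.

>>> arm_command([
  [-1,-2,-30],
  [0,0,-30],
  [0,0,-30],
  [0,0,-25],
  [0,0,-18],
  [0,0,-10],
  [0,0,0],
  [0,0,0],
  [0,0,0],
], spin=[0,0,0,0,0,0,0,0,0])

```text
time: 1.85
tool_pos: [0.487, -0.1913, 0.2103]
tool_rot: [3.139, 0.001, 1.571]
contact_force: [-0.5, -0.5, 0.3]
opening: 0.092
grip_force: 0.0
```

>>> arm_command([
  [0,1,-3],
  [0,0,-2],
  [0,0,0],
], spin=[0,0,0])

```text
time: 2.15
tool_pos: [0.4864, -0.1902, 0.204]
tool_rot: [-3.142, -0.0, 1.571]
contact_force: [0.2, -0.7, -0.1]
opening: 0.0919
grip_force: 0.0
```

>>> arm_command([
  [0,0,0],
  [0,0,0],
  [0,0,0],
  [0,0,0],
  [0,0,0],
  [0,0,0],
  [0,0,0],
  [0,0,0],
  [0,0,0],
  [0,0,0],
  [0,0,0],
  [0,0,0],
], spin=[0,0,0,0,0,0,0,0,0,0,0,0], jaw=-1, squeeze=20)

```text
time: 3.35
tool_pos: [0.4865, -0.1903, 0.2041]
tool_rot: [3.141, 0.0, 1.571]
contact_force: [0.2, -0.5, 0.5]
opening: 0.0175
grip_force: 20.0
```

>>> arm_command([
  [0,0,5],
  [0,0,10],
  [0,0,20],
  [0,0,30],
  [0,0,35],
  [0,0,30],
  [0,0,20],
  [2,20,10],
  [2,30,10],
  [2,30,0],
  [2,30,0],
  [2,30,0],
  [2,35,0],
  [2,35,0],
  [2,30,0],
  [1,30,0],
  [1,25,0],
  [0,15,0],
  [0,0,0],
  [0,0,0],
], spin=[0,0,0,0,0,0,0,0,0,0,0,0,0,0,0,0,0,0,0,0])

```text
time: 5.35
tool_pos: [0.5044, 0.1193, 0.3743]
tool_rot: [3.141, 0.001, 1.571]
contact_force: [-0.3, 0.3, 0.2]
opening: 0.0172
grip_force: 20.0
```

Run:
```python
from h import *
from scipy.optimize import least_squares
def fit(p,r):
    f=lambda c:np.hypot(*(p[:,:2]-c).T)-r
    s=least_squares(f,[.505,.177],loss="soft_l1",f_scale=.002);return s.x.round(4),np.abs(f(s.x)).mean().round(4)
o=observe();print(o["tool_pos"],o["tool_rot"],o["opening"],o["grip_force"])
C={n:read_camera(n) for n in("wrist","side","scene")}
for n,c in C.items():
    W=pts(c);hsv=cv2.cvtColor(c["img"],cv2.COLOR_RGB2HSV);w=hsv[...,1]<60
    r=np.hypot(W[...,0]-.505,W[...,1]-.177)
    q=W[(W[...,2]>.091)&(W[...,2]<.099)&(r<.05)&w];print(n,len(q))
    if len(q)>10:print(" rim",fit(q,.032),q.min(0),q.max(0))
    q=W[(W[...,2]>.015)&(W[...,2]<.075)&(r<.075)&w]
    if len(q)>10:
        print(" wall",len(q),fit(q,.034))
        h=q[np.hypot(q[:,0]-.505,q[:,1]-.177)>.045]; 
        if len(h):print(" handle",len(h),np.median(h,0))
    l=W[(np.hypot(W[...,0]-o["tool_pos"][0],W[...,1]-o["tool_pos"][1])<.045)&(W[...,2]>.15)&(W[...,2]<o["tool_pos"][2]-.182)&w]
    if len(l)>10:print(" lid",len(l),l.min(0),l.max(0),l.mean(0))
g=np.hstack([C["wrist"]["img"][:, :],C["side"]["img"][60:444]]);save("pics/5.png",g,.78)
```

```text
[0.50437248 0.11933886 0.3743274 ] [3.14139455e+00 5.51436861e-04 1.57125524e+00] 0.017194490998536337 19.999861121177673
wrist 1552
 rim (array([0.5049, 0.1796]), np.float64(0.0011)) [0.47119615 0.14630309 0.09104843] [0.53833763 0.21317606 0.09716452]
 wall 4147 (array([0.5071, 0.1848]), np.float64(0.0104))
 handle 93 [0.54724349 0.22108133 0.0691778 ]
 lid 3482 [0.47487261 0.0868604  0.18726354] [0.53465509 0.15059811 0.19232639] [0.5046216  0.13425029 0.19159273]
side 73
 rim (array([0.505 , 0.1788]), np.float64(0.0016)) [0.47263806 0.14569087 0.09104316] [0.53659252 0.21342201 0.09784152]
 wall 371 (array([0.5055, 0.1803]), np.float64(0.0031))
 handle 23 [0.54647653 0.2185209  0.05461888]
 lid 118 [0.47513779 0.08622046 0.17881313] [0.53638209 0.13526111 0.19228067] [0.5046858  0.10366377 0.19002754]
scene 105
 rim (array([0.5053, 0.1742]), np.float64(0.0015)) [0.46795465 0.14180166 0.09128953] [0.53999787 0.20595233 0.09831183]
 wall 515 (array([0.504 , 0.1752]), np.float64(0.0038))
 handle 45 [0.54730902 0.2142716  0.05563121]
 lid 91 [0.48163447 0.08358778 0.1811122 ] [0.53605559 0.14419964 0.19231947] [0.51691129 0.11311441 0.19007846]Traceback (most recent call last):
  File "<stdin>", line 20, in <module>
    return _nx.concatenate(arrs, 1, dtype=dtype, casting=casting)
           ~~~~~~~~~~~~~~~^^^^^^^^^^^^^^^^^^^^^^^^^^^^^^^^^^^^^^^
ValueError: all the input array dimensions except for the concatenation axis must match exactly, but along dimension 0, the array at index 0 has size 384 and the array at index 1 has size 324
```

>>> arm_command([
  [0,20,0],
  [0,25,0],
  [0,15,-10],
  [0,0,-15],
  [0,0,-20],
  [0,0,-15],
  [0,0,-10],
  [0,0,-6],
  [0,0,0],
  [0,0,0],
  [0,0,0],
], spin=[0,0,0,0,0,0,0,0,0,0,0])

```text
time: 6.6
tool_pos: [0.5047, 0.1797, 0.2988]
tool_rot: [3.14, -0.0, 1.571]
contact_force: [-0.2, 0.2, -0.9]
opening: 0.0173
grip_force: 20.0
```

Run:
```python
from h import *
o=observe();print(o["tool_pos"],o["tool_rot"])
C={n:read_camera(n) for n in("side","scene","wrist")}
t=[]
for n,c in C.items():
    W=pts(c);w=cv2.cvtColor(c["img"],cv2.COLOR_RGB2HSV)[...,1]<60
    r=np.hypot(W[...,0]-.505,W[...,1]-.179)<.06
    for nm,lo,hi in(("lid",.101,.115),("mug",.072,.094)):
        q=W[r&w&(W[...,2]>lo)&(W[...,2]<hi)];print(n,nm,len(q),*( (q.min(0).round(4),q.max(0).round(4)) if len(q) else ()))
    if n!="wrist":
        v,u={"side":(150,232),"scene":(188,325)}[n]
        t.append(cv2.resize(c["img"][v-55:v+45,u-65:u+65],(390,300),interpolation=2))
save("pics/5.png",np.hstack(t))
```

```text
[0.50470391 0.17971209 0.29879638] [ 3.14006864e+00 -2.66204971e-04  1.57073339e+00]
side lid 44 [0.4752 0.1471 0.1034] [0.536  0.1905 0.1149]
side mug 141 [0.4722 0.1442 0.0721] [0.5467 0.2208 0.094 ]
scene lid 37 [0.4942 0.1474 0.105 ] [0.535  0.2039 0.1149]
scene mug 217 [0.4762 0.1433 0.0722] [0.548  0.2161 0.0939]
wrist lid 193 [0.4762 0.1507 0.1111] [0.5329 0.2109 0.115 ]
wrist mug 1333 [0.4713 0.182  0.072 ] [0.5476 0.2219 0.094 ]
```

View pics/5.png

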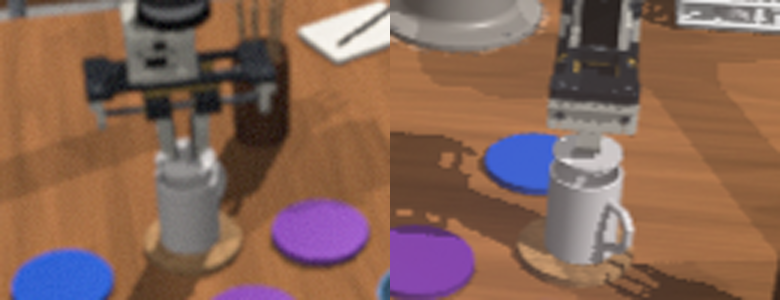

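Both crops show the lid centred above the mouth, side view about (187,160) and scene view about (588,152), with roughly 1 mm too much y. I lower gently.

>>> arm_command([
  [0,-1,-3],
  [0,0,-3],
  [0,0,-3],
  [0,0,-2],
  [0,0,-2],
  [0,0,0],
  [0,0,0],
], spin=[0,0,0,0,0,0,0])

```text
time: 7.45
tool_pos: [0.5045, 0.1787, 0.2851]
tool_rot: [3.142, 0.0, 1.571]
contact_force: [0.5, 0.2, -0.4]
opening: 0.0168
grip_force: 20.0
```

>>> arm_command([
  [0,0,-1],
  [0,0,-1],
  [0,0,0],
  [0,0,0],
], spin=[0,0,0,0])

```text
time: 7.85
tool_pos: [0.5045, 0.1787, 0.2831]
tool_rot: [3.142, 0.0, 1.571]
contact_force: [-0.3, 1.0, -0.2]
opening: 0.0174
grip_force: 20.0
```

>>> arm_command([
  [0,0,-1],
  [0,0,0],
  [0,0,0],
], spin=[0,0,0])

```text
time: 8.15
tool_pos: [0.5045, 0.1787, 0.2821]
tool_rot: [3.141, 0.0, 1.571]
contact_force: [0.7, 0.4, -1.2]
opening: 0.0173
grip_force: 20.0
```

>>> arm_command([
  [0,0,-1],
  [0,0,0],
  [0,0,0],
], spin=[0,0,0])

```text
time: 8.45
tool_pos: [0.5044, 0.1787, 0.282]
tool_rot: [3.141, -0.0, 1.571]
contact_force: [-3.0, 0.0, 7.3]
opening: 0.0173
grip_force: 20.0
```

Contact came at exactly the seated height, with 7 N upward. I release.

>>> arm_command([
  [0,0,0],
  [0,0,0],
  [0,0,0],
  [0,0,0],
  [0,0,0],
  [0,0,0],
  [0,0,0],
  [0,0,0],
], spin=[0,0,0,0,0,0,0,0], jaw=-0.2)

```text
time: 9.25
tool_pos: [0.5045, 0.1787, 0.2811]
tool_rot: [3.141, -0.0, 1.571]
contact_force: [0.4, -0.1, -0.4]
opening: 0.0366
grip_force: 0.0
```

>>> arm_command([
  [0,0,5],
  [0,0,15],
  [0,0,25],
  [0,0,25],
  [0,0,10],
  [0,0,0],
  [0,0,0],
  [0,0,0],
], spin=[0,0,0,0,0,0,0,0])

```text
time: 10.05
tool_pos: [0.5042, 0.1786, 0.3598]
tool_rot: [-3.139, 0.0, 1.571]
contact_force: [0.7, -1.0, 0.2]
opening: 0.0365
grip_force: 0.0
```

Run:
```python
from h import *
from scipy.optimize import least_squares
def fit(p,r,c0=(.505,.179)):
    f=lambda c:np.hypot(*(p[:,:2]-c).T)-r
    s=least_squares(f,c0,loss="soft_l1",f_scale=.002);return s.x.round(4),np.abs(f(s.x)).mean().round(4)
print({k:observe()[k] for k in("tool_pos","contact_force","opening")})
t=[]
for n in("side","scene","wrist"):
    c=read_camera(n);W=pts(c);w=cv2.cvtColor(c["img"],cv2.COLOR_RGB2HSV)[...,1]<60
    r=np.hypot(W[...,0]-.505,W[...,1]-.179)
    q=W[(r<.032)&w&(W[...,2]>.094)&(W[...,2]<.106)]
    if len(q)>10:
        A=np.c_[q[:,:2]-[.505,.179],np.ones(len(q))];s=np.linalg.lstsq(A,q[:,2],rcond=None)[0];print(n,"flange",len(q),s,q.min(0),q.max(0))
    k=W[(r<.02)&(W[...,2]>.114)&(W[...,2]<.125)];print(n,"knob",len(k),k.mean(0) if len(k) else "")
    q=W[(r<.045)&w&(W[...,2]>.02)&(W[...,2]<.085)&(W[...,0]+W[...,1]<.684+.035)]
    if len(q)>10:print(" wall",len(q),fit(q,.034))
    h=W[(r>.05)&(r<.075)&w&(W[...,2]>.02)&(W[...,2]<.085)]
    if len(h):
        m=np.median(h,0);print(" handle",len(h),m,"az",np.degrees(np.arctan2(m[1]-.179,m[0]-.505)))
    v,u={"side":(150,232),"scene":(188,325),"wrist":(192,256)}[n]
    t.append(cv2.resize(c["img"][v-55:v+45,u-65:u+65] if n!="wrist" else c["img"],(260 if n!="wrist" else 267,200),interpolation=2))
save("pics/6.png",np.hstack(t))
```

```text
{'tool_pos': array([0.5041903 , 0.17863776, 0.35977668]), 'contact_force': array([ 0.7451937 , -0.95485913,  0.23044249]), 'opening': 0.03653510803923374}
side flange 157 [0.00672092 0.01461209 0.09939855] [0.47351582 0.14817728 0.09414259] [0.53582235 0.20879016 0.10580261]
side knob 20 [0.50388614 0.17589895 0.11810245]
 wall 302 (array([0.5052, 0.181 ]), np.float64(0.0013))
 handle 24 [0.54643797 0.21708243 0.05803595] az 42.583711528938004
scene flange 196 [-0.03545748 -0.04526251  0.10026513] [0.47623182 0.14714787 0.09420696] [0.53626447 0.20551568 0.10549905]
scene knob 26 [0.50716285 0.17228075 0.11918166]
 wall 309 (array([0.5024, 0.1736]), np.float64(0.0014))
 handle 37 [0.54704514 0.21511355 0.05720422] az 40.6600479922919
wrist flange 5258 [-0.0017541  -0.01168114  0.09957718] [0.47316752 0.14707459 0.0940005 ] [0.53687052 0.21061188 0.10597409]
wrist knob 551 [0.50477064 0.1790595  0.11924259]
 wall 270 (array([0.505 , 0.1793]), np.float64(0.0001))
 handle 287 [0.54335776 0.21972861 0.06956935] az 46.71709520647412
```

View pics/6.png

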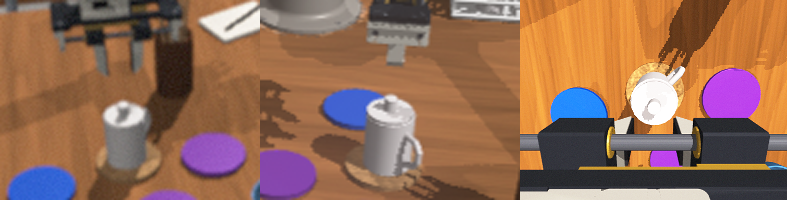

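The lid is seated and level: knob top at 0.119 m and centred on the mug at (0.505, 0.179). In the wrist tile the handle points up and right at about 45°. I turn the closing axis to -45°, open fully, then descend.

>>> arm_command([
  [0,0,0],
  [0,0,0],
  [0,0,0],
  [0,0,0],
  [0,0,0],
  [0,0,0],
  [1,0,0],
  [0,0,0],
  [0,0,0],
], spin=[-7.5,-7.5,-7.5,-7.5,-7.5,-7.5,0,0,0], jaw=1)

```text
time: 11.1
tool_pos: [0.5055, 0.1787, 0.3609]
tool_rot: [-3.142, 0.0, 0.788]
contact_force: [0.3, 0.4, -0.3]
opening: 0.0919
grip_force: 0.0
```

>>> arm_command([
  [0,0,-15],
  [0,0,-25],
  [0,0,-20],
  [0,0,-10],
  [0,0,0],
  [0,0,0],
], spin=[0,0,0,0,0,0])

```text
time: 11.7
tool_pos: [0.5058, 0.1788, 0.2917]
tool_rot: [3.141, -0.001, 0.786]
contact_force: [0.6, 0.1, 1.4]
opening: 0.0917
grip_force: 0.0
```

>>> arm_command([
  [-1,0,-10],
  [0,0,-15],
  [0,0,-15],
  [0,0,-10],
  [0,0,0],
  [0,0,0],
  [0,0,0],
], spin=[0,0,0,0,0,0,0])

```text
time: 12.4
tool_pos: [0.5048, 0.1788, 0.2418]
tool_rot: [3.141, -0.001, 0.785]
contact_force: [-1.3, 0.6, -0.0]
opening: 0.0918
grip_force: 0.0
```

>>> arm_command([
  [0,0,0],
  [0,0,0],
  [0,0,0],
  [0,0,0],
  [0,0,0],
  [0,0,0],
  [0,0,0],
  [0,0,0],
  [0,0,0],
  [0,0,0],
], spin=[0,0,0,0,0,0,0,0,0,0], jaw=-1, squeeze=35)

```text
time: 13.4
tool_pos: [0.5044, 0.1788, 0.2413]
tool_rot: [3.141, -0.0, 0.785]
contact_force: [-1.9, 1.3, 4.3]
opening: 0.0663
grip_force: 35.0
```

>>> arm_command([
  [0,0,3],
  [0,0,6],
  [0,0,10],
  [0,0,14],
  [0,0,18],
  [0,0,20],
  [0,0,18],
  [0,0,14],
  [0,0,10],
  [0,0,6],
  [0,0,3],
  [0,0,0],
  [0,0,0],
  [0,0,0],
  [0,0,0],
  [0,0,0],
], spin=[0,0,0,0,0,0,0,0,0,0,0,0,0,0,0,0])

```text
time: 15.0
tool_pos: [0.5045, 0.1787, 0.3628]
tool_rot: [-3.141, 0.0, 0.785]
contact_force: [-0.5, -0.2, -4.6]
opening: 0.0665
grip_force: 35.0
```

Run:
```python
from h import *
o=observe();print(o["tool_pos"],o["contact_force"],o["opening"],o["grip_force"])
t=[]
for n,(v,u) in dict(side=(125,232),scene=(150,325)).items():
    c=read_camera(n);W=pts(c);w=cv2.cvtColor(c["img"],cv2.COLOR_RGB2HSV)[...,1]<60
    q=W[(np.hypot(W[...,0]-.505,W[...,1]-.179)<.07)&w&(W[...,2]>.05)&(W[...,2]<.21)];print(n,q.min(0),q.max(0))
    t.append(cv2.resize(c["img"][v-50:v+80,u-65:u+65],(390,390),interpolation=2))
save("pics/7.png",np.hstack(t))
```

```text
[0.5044697  0.178718   0.36280907] [-0.49523924 -0.19752735 -4.55866132] 0.06650099834362933 34.95606444776058
side [0.46391618 0.13649005 0.13088018] [0.54311731 0.20741029 0.20980269]
scene [0.47410365 0.13486989 0.13218583] [0.55370232 0.22043947 0.20992856]
```

View pics/7.png

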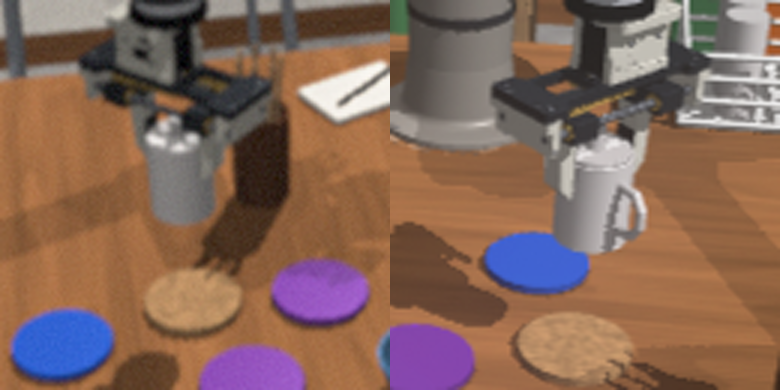

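The mug is held upright with its lid on, and its foot is about 0.131 m above the counter, clear of the coaster. Side view: mug (182,175); scene view: mug (592,205). I hand in.

```bash
python3 -c "
from cell import *
print(hand_in())"
```

```text
the job is handed in; nothing more can be done
None
```

I seated the lid on the mug, let go, then lifted the covered mug; it was handed in upright and still in the gripper, foot about 13 cm up, other items untouched (no verdict returned).

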